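Fit the keeper plate over a spring detent plunger

TASK

Refit the keeper plate on the detent block that is bolted to the bench: hold the plate by its lug, use its underside to push the spring plunger down into the block in front of the guides, and keeping it down slide the plate under the guide lips, fully home against the end stop, so that the plunger's nose springs up through the hole in the plate and is trapped there; then let go. Feel your way and never press or push on the block with more than 40 newtons. Leave the spanner, the file and the centre punch that lie near the work where they are.

Things in the scene. Friction and masses are not known exactly. Their poses are not given: they have to be found in the camera images.
- foot: Foot plate of the detent housing, dark steel, 156 x 150 x 10 mm, bolted flat to the bench by four corner bolts (heads to z = 18 mm); cannot move. Origin: centre of its underside; z up; x = the way the keeper slides home. The detent block is fixed on it by slotted ears over packing shims, to line it up: only roughly known, up to 4 mm off in x and y, 2 degrees in yaw; its height differs too.
- mouth_nominal (a point): Nominal entry of the guides, midway between them at mid seat height, fixed to the foot at x = 0, y = 0, z = 40 mm. The block's flat top, the seat, is 92 mm wide, nominally x = -62 to +60 mm; its height above the bench is 34 to 46 mm (shims), not measured. Up to this mouth the seat is open above; beyond it the guides run 60 mm along +x.
- stop_nominal (a point): Nominal middle of the end stop's face at mid seat height (foot x = +52 mm): a bar 8 mm high across the seat that the keeper's front meets when home. Guides: walls 74 mm apart, each with a lip reaching 7 mm inward (60 mm free between the lips, open above); underside of the lips 7.8 mm above the seat, lip tops 14 mm, screw heads 18 mm. Stop, guides and plunger share the block's offset.
- nose_nominal (a point): Nominal centre of the flat top of the free plunger's nose (foot x = -14 mm, y = 0, z = 54 mm). The plunger stands in a bore of the block: collar 26 mm in diameter, on it a nose 12 mm in diameter, 9 mm long. Free, the nose stands 14 mm above the seat, pressed by its spring, and bars the way: a plate pushed along the seat against it only jams.
- keeper: Loose keeper plate, bright steel, about 0.3 kg, lying flat on the bench, lug up. Origin: on its underside below the centre of the lug; z up; x to its front. Plate 6 mm thick, 70 mm wide, from x = -56 (square rear) to +28 mm (front; over the last 16 mm the corners taper to a 58 mm front edge). Play in the guides: 2 mm each side, 1.8 mm in height. Home: origin nominally at foot x = +24 mm, y = 0.
- keeper_lug (a point): Centre of the top of the keeper's grip lug, 34 mm above the plate's underside, straight above the keeper's origin. The lug is an upright slab 10 mm thick along the keeper's x, 40 mm wide along y, 28 mm tall above the plate.
- keeper_hole (a point): Centre, at the underside, of the keeper's hole for the plunger's nose: 16 mm in diameter, at x = -38 mm, y = 0 of the keeper, between the lug and the rear end. It comes over the plunger when the keeper is home.
- plunger (a joint): How far the plunger is pushed down into the block, in m: 0 = free, 0.014 = nose level with the seat, 0.018 = bottomed. Spring: about 5 N at 0, rising 0.5 N per mm to 12 N at 0.014. With the nose up through the home keeper, the collar bears on the plate's underside and it reads about 0.002 to 0.004; under a plate that is not home it stays above 0.010.
- spanner: Bystander: double open-end spanner, 216 mm long, 8 mm thick, lying on the bench. Origin on its underside.
- punch_centre: Bystander: centre punch, 107 mm long, 13 mm thick, lying on the bench. Origin on its underside.
- file: Bystander: flat file with a turned red handle, 239 mm long, about 27 mm thick at the handle, lying on the bench. Origin on its underside.
Things that resemble listed ones, but are neither listed nor needed, are in the scene too. Leave any purple or yellow look-alike of the keeper alone.

How it is judged:
By the outcome, as a careful person would: the job done as asked, in the order asked, and still so for the second after the job is handed in, with the robot touching nothing.
It also fails if it takes over 72 s, if anything falls off the work surface, if the arm or the gripper's body presses on something with over 40 N, if the wrist force passes 120 N, or if a joint passes its speed limit or range.

ROBOT

A 6-joint arm with a two-finger parallel gripper is mounted at the origin on a cart in front of the work surface, level with it; the furniture and walls round the work are solid. World frame = base frame: x ahead of the robot, y to its left, z up, the work surface at z = 0. Lengths are in m, angles in rad, forces in N, time in s.
With the tool pointing down it reaches from about 0.4 to 0.825 m from the base axis. Payload 7 kg.
Tool frame: the origin (TCP) lies between the finger pads; the fingertips stand 25 mm ahead of it and the grasp point (between the pads) lies 6 mm ahead of it; z points along the fingers, y is the line along which they close (so a half turn about z gives the same grasp; the last joint's range is limited). The gripper opens to 88 mm and grips with 3 to 60 N. Pads are 19 mm wide; open, the fingers measure 130 mm over their backs; the gripper's body (78 mm by 193 mm) begins 47 mm behind the grasp point.
Start: joints at [-0.943, 0.359, 0.012, 0, -1.224, -0.288], TCP at [0.225, -0.636, 0.252] pointing down, gripper open.
Joint ranges: [-3.07, 3.07], [-1.43, 2.12], [-1.02, 1.25], [-3.03, 1.67], [-3.05, -0], [-3.03, 3.03]. Speed limits (rad/s): [2.39, 2.39, 3.01, 3.14, 3.14, 3.14].

INTERFACE

Orientations are given as a unit quaternion [x, y, z, w].
In Python, from station import arm, optics, order gives the robot as it stands.
- The arm moves only by the tool jog_arm, never from a script. Its argument "deltas" is a list of rows, each a list of 7 numbers: the shift along the tool's x, y, z in mm, then the turn, a rotation vector about the tool's x, y, z in degrees, then the finger opening in mm, from 0 to 87.6. A call has 1 to 12 rows; each row shifts and turns the commanded pose from where the row before left it, along the tool's axes as they then stand; what a row does not reach is not made up. A row lasts 1/12 s, in which the tool goes at most 41.7 mm and 7.16 degrees, less where a joint would pass 70% of its speed; a pose out of reach is approached as far as the arm can. A call is refused whole if a number of a shift passes 41.7 or a number of a turn 7.16, either way. A call with a gripper value outside its range is refused whole. The fingers move at their own pace and stop on an object; the grip force is fixed at half the most. Time passes only in rows, so rows that do not move let the fingers close. It gives the time, the measured TCP pose, the force, the opening and the grip force at its end, in the units of the state.
- arm.observe(): the state, without advancing time (a new reading comes with each control period).
- optics.snapshot(name): name is "scene" or "top"; returns a dict with "frame" (420x560x3 uint8, red, green, blue), "camera_matrix" (3x3 intrinsics, pixels), "rvec" (rotation vector, rad) and "tvec" (3), from world to camera coordinates, as OpenCV has them. Camera axes: x right, y down, z forward; pixel columns grow to the right and rows downward; lengths in m; the calibration is good to about 2 mm. A picture is of the moment at which its call begins. There is no depth.
- order.job_done(): hands the job in; it is judged then, once.
The state is a dict: "t": time; "q": joint angles; "dq": joint speeds; "joint_torque": joint torques, N m; "tool_pos": TCP position; "tool_rot": TCP orientation; "wrist_force": force on the tool from outside, world axes, zero at the start; "torque": the same for the moment, N m; "gripper_width": opening from 0.0 (shut) to 1.0 (fully open); "grasp_force": force on a finger pad.
Only numpy, scipy, OpenCV 4.12 (cv2) and the standard library are available. Lean on these libraries where they do the work, as an engineer would, in place of code of your own. Each camera call takes 0.05 s, during which the arm holds its last target. There are 200 camera calls.

## Working session

There is one attempt and no reset: what is moved stays moved. The work goes in short steps, Python scripts to look and compute and a tool call to move; the robot and the scene stay as the last step left them, time stands still between calls to the robot, and variables do not carry over. Pictures are saved under pics/ and viewed, at most 10 in all, crops included, and the job is handed in when it is done.

Besides the shell and the picture viewer there is one more tool, called as name(argument=value, ...), one argument or row to a line, values as JSON. jog_arm: Moves the arm, as the interface text tells. Its arguments: {"type":"object","properties":{"deltas":{"type":"array","items":{"type":"array","items":{"type":"number"}}}},"required":["deltas"]}

```bash
ls; mkdir -p pics; cat > h.py <<'E'
import numpy as np,cv2
from station import arm,optics,order
def snap(n):
    s=optics.snapshot(n);return s
def ray(s,u,v):
    K=np.array(s["camera_matrix"]);R=cv2.Rodrigues(np.array(s["rvec"],float))[0];t=np.array(s["tvec"],float).ravel()
    d=R.T@np.linalg.inv(K)@np.array([u,v,1.]);return -R.T@t,d/np.linalg.norm(d)
def onz(s,u,v,z):
    c,d=ray(s,u,v);return c+d*(z-c[2])/d[2]
def proj(s,p):
    return cv2.projectPoints(np.array(p,float).reshape(-1,3),np.array(s["rvec"],float),np.array(s["tvec"],float),np.array(s["camera_matrix"]),None)[0].reshape(-1,2)
def save(n,im,k=1):
    cv2.imwrite("pics/"+n,cv2.resize(im[:,:,::-1],None,fx=k,fy=k,interpolation=cv2.INTER_CUBIC))
E
python3 - <<'E'
from h import *
for n in("scene","top"):
    s=snap(n);save(n+"0.png",s["frame"],1.4);print(n,ray(s,280,210))
print(arm.observe())
E
```

```text
pics
scene (array([0.11351286, 0.66047554, 0.5755251 ]), array([ 0.5051634 , -0.67223334, -0.54121371]))
top (array([0.39597353, 0.06800766, 0.98490422]), array([ 0.19278387,  0.01273177, -0.98115864]))
{'t': 0.1, 'q': array([-9.42872524e-01,  3.59323827e-01,  1.11755816e-02, -2.63456600e-04,
       -1.22409108e+00, -2.88119454e-01]), 'dq': array([-3.30910811e-05, -6.35453776e-04,  3.32729769e-03,  6.76822448e-04,
        2.05688780e-04,  2.17946604e-04]), 'joint_torque': array([-2.34384905e-03, -5.84161627e+01,  2.93747878e+01,  7.01560646e+00,
        1.01032850e-02, -6.46753597e-05]), 'tool_pos': array([ 0.22483421, -0.63605289,  0.25072985]), 'tool_rot': array([-1.69041682e-01,  9.85608631e-01,  7.01902360e-04, -2.07937902e-04]), 'wrist_force': array([-0.50988228, -0.40620449, -0.14366868]), 'torque': array([0.00907767, 0.04917051, 0.01932692]), 'grasp_force': 0.0, 'gripper_width': 1.000713173781236}
```

View pics/scene0.png

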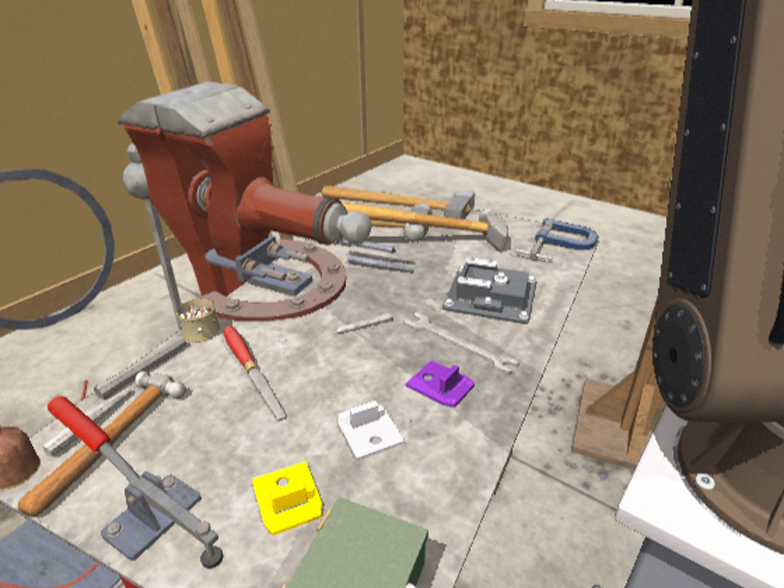

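View pics/top0.png

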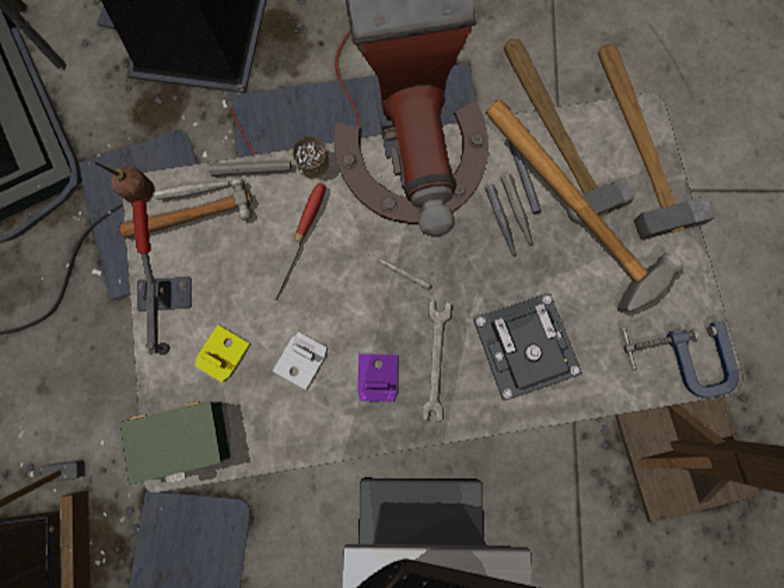

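The scene view shows the vise, the block at (490,288), a white plate at (370,430), and purple and yellow look-alikes. The top view (1.4x) shows the block at (528,345), with guides up-image and the nose at (533,352).

Candidates for the keeper, in top-view display pixels: yellow (222,352), bright steel (300,360) and purple (378,377). I choose the bright steel one and will check it in a close crop.

```bash
python3 - <<'E'
from h import *
s=snap("top");f=s["frame"]
a=cv2.resize(f[230:285,185:240],(400,400),interpolation=cv2.INTER_CUBIC)
b=cv2.resize(f[205:290,332:417],(400,400),interpolation=cv2.INTER_CUBIC)
c=snap("scene");g=c["frame"]
a2=cv2.resize(g[280:330,235:295],(400,200*5//3//1),interpolation=cv2.INTER_CUBIC)[:200*2][:200]if 0 else cv2.resize(g[282:332,225:325],(400,200),interpolation=cv2.INTER_CUBIC)
b2=cv2.resize(g[180:230,305:405],(400,200),interpolation=cv2.INTER_CUBIC)
save("crop1.png",np.vstack([np.hstack([a,b]),np.hstack([a2,b2])]))
hsv=cv2.cvtColor(f,cv2.COLOR_RGB2HSV)
m=((hsv[...,1]<40)&(hsv[...,2]>170)).astype(np.uint8);m[:225]=0;m[290:]=0;m[:,:185]=0;m[:,240:]=0
cs,_=cv2.findContours(m,cv2.RETR_CCOMP,cv2.CHAIN_APPROX_SIMPLE)
for k in cs:
    if cv2.contourArea(k)>15:
        print(cv2.contourArea(k),cv2.minAreaRect(k),[onz(s,*p,.006)[:2].round(4).tolist() for p in cv2.approxPolyDP(k,2,True)[:,0]])
E
```

```text
606.0 ((214.21514892578125, 256.8397521972656), (26.909894943237305, 32.847503662109375), 29.357751846313477) [[0.5139, 0.2534], [0.4475, 0.2935], [0.4159, 0.234], [0.4635, 0.2081], [0.4608, 0.2258], [0.4781, 0.2569], [0.4883, 0.2599], [0.4709, 0.2287], [0.4759, 0.2264], [0.4959, 0.2628], [0.5036, 0.2555], [0.4936, 0.2398], [0.5011, 0.2529], [0.5062, 0.248], [0.4937, 0.222], [0.4861, 0.2191], [0.486, 0.2293], [0.4737, 0.2034], [0.4889, 0.2014]]
55.5 ((209.25001525878906, 265.2500305175781), (7.77817440032959, 8.485280990600586), 45.0) [[0.4579, 0.2586], [0.4481, 0.2455], [0.4355, 0.2525], [0.4354, 0.2626], [0.4453, 0.2681]]
```

View pics/crop1.png

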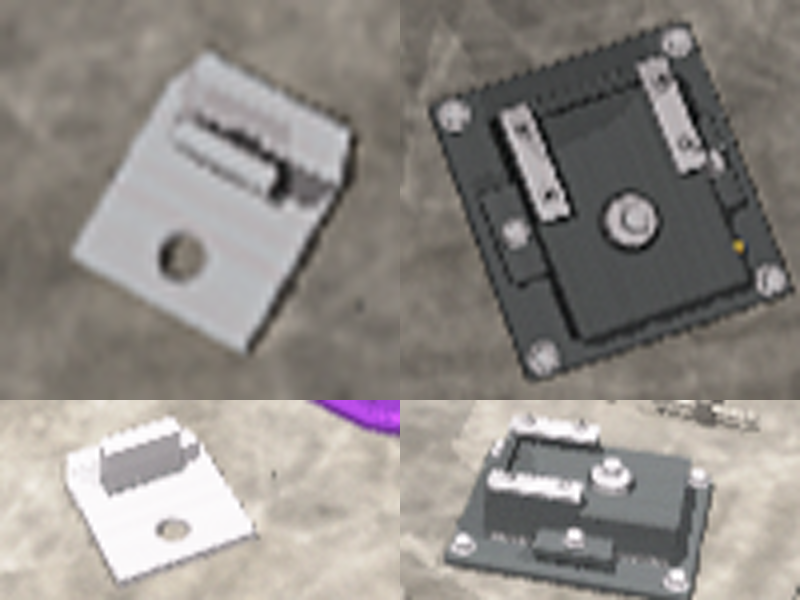

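The crop shows bright keeper, lug at crop (228,160), hole at (180,255), rear corners at (72,255) and (250,352), and tapered front up-right. On the block, the nose is at (633,218), lips at (535,160) and (672,115), and the open end faces down-image. Next I measure the block by its bright blobs in both views.

```bash
python3 - <<'E'
from h import *
box={"top":(205,332,85,85,4.706),"scene":(180,305,50,100,4)}
for n,(y,x,h,w,k) in box.items():
    s=snap(n);f=s["frame"][y:y+h,x:x+w]
    f4=cv2.resize(f,None,fx=4,fy=4,interpolation=cv2.INTER_CUBIC)
    g=f4.min(axis=2);m=(g>(130 if n=="top" else 185)).astype(np.uint8)
    hs=cv2.cvtColor(f4,cv2.COLOR_RGB2HSV); m&=(hs[...,1]<45).astype(np.uint8)
    cs,_=cv2.findContours(m,cv2.RETR_EXTERNAL,cv2.CHAIN_APPROX_NONE)
    for c in cs:
        if cv2.contourArea(c)>60:
            r=cv2.minAreaRect(c);q=lambda p:((p[0]-1.5)/4+x,(p[1]-1.5)/4+y)
            u=q(r[0])
            print(n,np.round(u,2),"size",np.round(np.array(r[1])/4,1),"z18",onz(s,*u,.016)[:2].round(4),"z54",onz(s,*u,.054)[:2].round(4), [np.round(q(p),1).tolist() for p in cv2.boxPoints(r)] if max(r[1])>50 else "")
s=snap("top")
print("lugtop",onz(s,216.4,252,.034), "px/mm",)
for n in("scene","top"):
    s=snap(n); yw=np.deg2rad(-28);
    o=np.array([.480,.238,0]);ex=np.array([np.cos(yw),np.sin(yw),0]);ey=np.array([-ex[1],ex[0],0])
    P=[o-.038*ex+[0,0,.006],o+[0,0,.034],o-.056*ex+.035*ey+[0,0,.006],o-.056*ex-.035*ey+[0,0,.006],o+.028*ex+.029*ey+[0,0,.006],o+.028*ex-.029*ey+[0,0,.006]]
    uv=proj(s,P); print(n,((uv-[185,230])*7.27 if n=="top" else (uv-[225,282])*4+[0,400]).round(0).tolist())
E
```

```text
top [377.65 287.15] size [3.2 1.6] z18 [ 0.3956 -0.1613] z54 [ 0.3956 -0.1523] 
top [361.87 280.85] size [5.6 5.8] z18 [ 0.4104 -0.1231] z54 [ 0.4099 -0.1156] 
top [410.25 264.25] size [5.8 5.8] z18 [ 0.4523 -0.2439] z54 [ 0.4501 -0.2316] 
top [356.35 254.11] size [5.3 4.6] z18 [ 0.476  -0.1112] z54 [ 0.4728 -0.1042] 
top [380.67 251.43] size [10.2  9.8] z18 [ 0.4833 -0.1719] z54 [ 0.4799 -0.1625] 
top [332.62 244.75] size [3.2 2. ] z18 [ 0.4988 -0.0524] z54 [ 0.4947 -0.0477] 
top [398.88 238.55] size [4.6 2. ] z18 [ 0.5161 -0.2187] z54 [ 0.5114 -0.2075] 
top [360.22 239.24] size [25.2  6.6] z18 [ 0.5134 -0.1219] z54 [ 0.5088 -0.1144] [[352.5, 228.8000030517578], [358.6000061035156, 226.3000030517578], [368.0, 249.6999969482422], [361.79998779296875, 252.10000610351562]]
top [342.8  229.18] size [5.9 5.8] z18 [ 0.5385 -0.0787] z54 [ 0.5329 -0.0729] 
top [389.32 228.8 ] size [25.   6.4] z18 [ 0.5406 -0.1958] z54 [ 0.5349 -0.1855] [[381.6000061035156, 218.5], [387.5, 216.0], [397.1000061035156, 239.10000610351562], [391.20001220703125, 241.60000610351562]]
top [390.25 213.62] size [5.5
[... 1912 characters left out ...]
4.88] size [4.  4.8] z18 [ 0.443 -0.344] z54 [ 0.4207 -0.2758] 
scene [386.81 182.18] size [7.8 2.3] z18 [ 0.4741 -0.3412] z54 [ 0.4496 -0.2732] 
scene [346.19 181.12] size [2.8 4.4] z18 [ 0.573  -0.2764] z54 [ 0.5418 -0.2128] 
scene [340.64 184.36] size [16.9 46.7] z18 [ 0.5764 -0.2495] z54 [ 0.545  -0.1877] [[316.0, 181.39999389648438], [361.5, 170.89999389648438], [365.29998779296875, 187.3000030517578], [319.79998779296875, 197.8000030517578]]
lugtop [0.47595694 0.23574159 0.034     ] px/mm
scene [[173.0, 524.0], [140.0, 430.0], [119.0, 576.0], [256.0, 526.0], [67.0, 453.0], [173.0, 418.0]]
top [[181.0, 252.0], [222.0, 148.0], [68.0, 249.0], [242.0, 347.0], [205.0, 46.0], [348.0, 125.0]]
```

```bash
python3 - <<'E'
from h import *
T,S=snap("top"),snap("scene")
def tri(a,b):
    c1,d1=ray(T,*a);c2,d2=ray(S,*b)
    A=np.stack([d1,-d2],1);k=np.linalg.lstsq(A,c2-c1,rcond=None)[0]
    p,q=c1+k[0]*d1,c2+k[1]*d2;return ((p+q)/2).round(4),(np.linalg.norm(p-q)*1e3).round(1)
print("lipL",tri((360.22,239.24),(338.32,200.68)))
print("nose",tri((381.9,251.3),(358,196.75)))
for a,b in (((361.87,280.85),(373.35,224.75)),((342.8,229.18),(320.06,215.94)),((410.25,264.25),(379.25,198.75))): print("bolt",tri(a,b))
for z in(.048,.054,.060):
  L=[onz(T,*p,z)[:2] for p in((355.55,227.55),(364.9,250.9))];R=[onz(T,*p,z)[:2] for p in((384.55,217.25),(394.15,240.35))]
  m=(sum(L)+sum(R))/4;y=[np.degrees(np.arctan2(*(a-b)[::-1])) for a,b in(L,R)];w=sum(R)/2-sum(L)/2
  print(z,m.round(4),np.round(y,1),"perp",np.degrees(np.arctan2(w[0],-w[1])).round(1),np.linalg.norm(w).round(4),[np.linalg.norm(a-b).round(4) for a,b in(L,R)])
s=arm.observe();print(s["tool_pos"])
E
```

```text
lipL (array([ 0.5096, -0.1148,  0.0508]), np.float64(1.1))
nose (array([ 0.481 , -0.167 ,  0.0475]), np.float64(0.5))
bolt (array([ 0.4112, -0.1235,  0.012 ]), np.float64(1.7))
bolt (array([ 0.5396, -0.0791,  0.0114]), np.float64(1.0))
bolt (array([ 0.4526, -0.2444,  0.014 ]), np.float64(0.3))
0.048 [ 0.5228 -0.1513] [20.4 20.3] perp 20.2 0.0763 [np.float64(0.0606), np.float64(0.0605)]
0.054 [ 0.522  -0.1499] [20.4 20.3] perp 20.2 0.0758 [np.float64(0.0602), np.float64(0.0601)]
0.06 [ 0.5212 -0.1485] [20.4 20.3] perp 20.2 0.0753 [np.float64(0.0598), np.float64(0.0597)]
[ 0.2249648  -0.63637611  0.25157891]
```

jog_arm(
  deltas=[
    [-28.4,27.2,0,0,0,0,60],
    [-28.4,27.2,0,0,0,0,60],
    [-28.4,27.2,0,0,0,0,60],
    [-28.4,27.2,0,0,0,0,60],
    [-28.4,27.2,0,0,0,0,60],
    [-28.4,27.2,0,0,0,0,60],
    [-28.4,27.2,0,0,0,0,60],
    [-28.4,27.2,0,0,0,0,60],
    [-28.4,27.2,0,0,0,0,60],
    [-28.4,27.2,0,0,0,0,60],
    [-28.4,27.2,0,0,0,0,60],
  ],
)

```text
t: 1.47
tool_pos: [0.4203, -0.2484, 0.2521]
tool_rot: [-0.169, 0.986, -0.0, 0.001]
wrist_force: [0.5, -1.6, -0.4]
gripper_width: 0.686
grasp_force: 0.0
```

jog_arm(
  deltas=[
    [-18.1,36.6,0,0,0,0,60],
    [-18.1,36.6,0,0,0,0,60],
    [-18.1,36.6,0,0,0,0,60],
    [-18.1,36.6,0,0,0,0,60],
    [-18.1,36.6,0,0,0,0,60],
    [-18.1,36.6,0,0,0,0,60],
    [-18.1,36.6,0,0,0,0,60],
    [-18.1,36.6,0,0,0,0,60],
    [-18.1,36.6,0,0,0,0,60],
    [-18.1,36.6,0,0,0,0,60],
    [-18.1,36.6,0,0,0,0,60],
    [-18.1,36.6,0,0,0,0,60],
  ],
)

```text
t: 2.47
tool_pos: [0.4779, 0.2385, 0.252]
tool_rot: [-0.169, 0.986, 0.0, 0.0]
wrist_force: [0.4, 0.5, 0.4]
gripper_width: 0.686
grasp_force: 0.0
```

jog_arm(
  deltas=[
    [0,0,20,0,0,-7.1,40],
    [0,0,20,0,0,-7.1,40],
    [0,0,20,0,0,-7.1,40],
    [0,0,20,0,0,-7.1,40],
    [0,0,20,0,0,-7.1,40],
    [0,0,20,0,0,-7.1,40],
    [0,0,0,0,0,0,40],
  ],
)

```text
t: 3.05
tool_pos: [0.4764, 0.2349, 0.1281]
tool_rot: [-0.518, 0.856, -0.0, -0.003]
wrist_force: [-1.1, -0.8, 0.7]
gripper_width: 0.459
grasp_force: 0.0
```

jog_arm(
  deltas=[
    [-2.5,-0.9,22,0,0,0,40],
    [0,0,22,0,0,0,40],
    [0,0,20,0,0,0,40],
    [0,0,0,0,0,0,40],
  ],
)

```text
t: 3.38
tool_pos: [0.4789, 0.237, 0.0653]
tool_rot: [-0.513, 0.858, -0.0, -0.002]
wrist_force: [-0.4, -0.3, -0.7]
gripper_width: 0.456
grasp_force: 0.0
```

```bash
python3 - <<'E'
from h import *
T,S=snap("top"),snap("scene")
a=cv2.resize(T["frame"][215:290,170:260],(480,400),interpolation=cv2.INTER_CUBIC)
b=cv2.resize(S["frame"][260:335,225:285],(320,400),interpolation=cv2.INTER_CUBIC)
save("grasp.png",np.hstack([a,b]))
E
```

```text
(no output)
```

View pics/grasp.png

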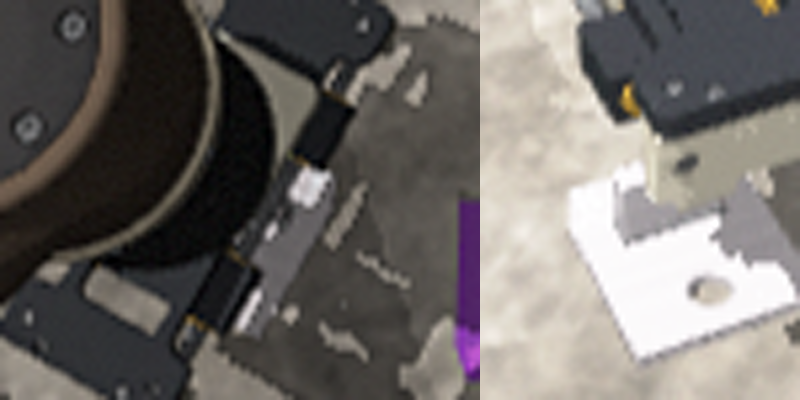

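The picture shows the fingers in line with keeper x: the rear finger at (670,180) right, behind the lug, with the hole visible at (710,288). I descend and close.

jog_arm(
  deltas=[
    [0,0,14,0,0,0,40],
    [0,0,13,0,0,0,40],
    [0,0,0,0,0,0,40],
  ],
)

```text
t: 3.73
tool_pos: [0.4801, 0.2381, 0.0407]
tool_rot: [-0.515, 0.857, 0.0, -0.0]
wrist_force: [0.7, -0.5, -0.6]
gripper_width: 0.455
grasp_force: 0.0
```

jog_arm(
  deltas=[
    [0,0,0,0,0,0,0],
    [0,0,0,0,0,0,0],
    [0,0,0,0,0,0,0],
    [0,0,0,0,0,0,0],
    [0,0,0,0,0,0,0],
    [0,0,0,0,0,0,0],
  ],
)

```text
t: 4.23
tool_pos: [0.4803, 0.2384, 0.0412]
tool_rot: [-0.516, 0.857, 0.0, 0.0]
wrist_force: [-1.7, 0.6, 4.4]
gripper_width: 0.108
grasp_force: 30.0
```

jog_arm(
  deltas=[
    [0,0,-8,0,0,0,0],
    [0,0,-20,0,0,0,0],
    [0,0,-25,0,0,0,0],
    [0,0,-25,0,0,0,0],
    [0,0,-25,0,0,0,0],
    [0,0,-20,0,0,0,0],
    [0,0,0,0,0,0,0],
  ],
)

```text
t: 4.82
tool_pos: [0.4817, 0.2393, 0.1682]
tool_rot: [-0.516, 0.857, 0.0, 0.003]
wrist_force: [0.9, -0.6, -2.1]
gripper_width: 0.112
grasp_force: 30.0
```

jog_arm(
  deltas=[
    [15,-7.3,0,0,0,0,0],
    [33.5,-16.1,0,0,0,0,0],
    [33.5,-16.1,0,0,0,0,0],
    [33.5,-16.1,0,0,0,0,0],
    [33.5,-16.1,0,0,0,0,0],
    [33.5,-16.1,0,0,0,0,0],
    [33.5,-16.1,0,0,0,0,0],
    [33.5,-16.1,0,0,0,0,0],
    [33.5,-16.1,0,0,0,0,0],
    [33.5,-16.1,0,0,0,0,0],
    [33.5,-16.1,0,0,0,0,0],
    [20,-9.5,0,0,0,0,0],
  ],
)

```text
t: 5.82
tool_pos: [0.4621, -0.175, 0.1626]
tool_rot: [-0.515, 0.857, 0.001, -0.001]
wrist_force: [0.8, -0.5, -2.8]
gripper_width: 0.111
grasp_force: 30.0
```

jog_arm(
  deltas=[
    [0,0,0,0,0,-6.9,0],
    [0,0,0,0,0,-6.9,0],
    [0,0,0,0,0,-6.9,0],
    [0,0,0,0,0,-6.9,0],
    [0,0,0,0,0,-6.9,0],
    [0,0,0,0,0,-6.9,0],
    [0,0,0,0,0,-6.9,0],
    [0,0,0,0,0,0,0],
    [0,0,0,0,0,0,0],
  ],
)

```text
t: 6.57
tool_pos: [0.463, -0.1722, 0.1629]
tool_rot: [0.82, -0.573, -0.001, 0.0]
wrist_force: [-0.2, 0.8, -3.0]
gripper_width: 0.112
grasp_force: 30.0
```

jog_arm(
  deltas=[
    [0,0,20,0,0,0,0],
    [0,0,20,0,0,0,0],
    [0,0,8,0,0,0,0],
    [0,0,0,0,0,0,0],
    [0,0,0,0,0,0,0],
  ],
)

```text
t: 6.98
tool_pos: [0.4637, -0.1722, 0.1155]
tool_rot: [0.821, -0.572, -0.0, 0.0]
wrist_force: [0.8, -0.4, -2.8]
gripper_width: 0.112
grasp_force: 30.0
```

```bash
python3 - <<'E'
from h import *
T,S=snap("top"),snap("scene")
a=cv2.resize(T["frame"][205:290,332:417],(400,400),interpolation=cv2.INTER_CUBIC)
b=cv2.resize(S["frame"][160:240,305:405],(400,320),interpolation=cv2.INTER_CUBIC);b=cv2.copyMakeBorder(b,0,80,0,0,cv2.BORDER_CONSTANT)
save("over.png",np.hstack([a,b]));s=arm.observe();print(s["tool_pos"],s["wrist_force"])
E
```

```text
[ 0.4646162  -0.17218899  0.11647791] [-0.67090549 -0.24519096 -2.70777441]
```

View pics/over.png

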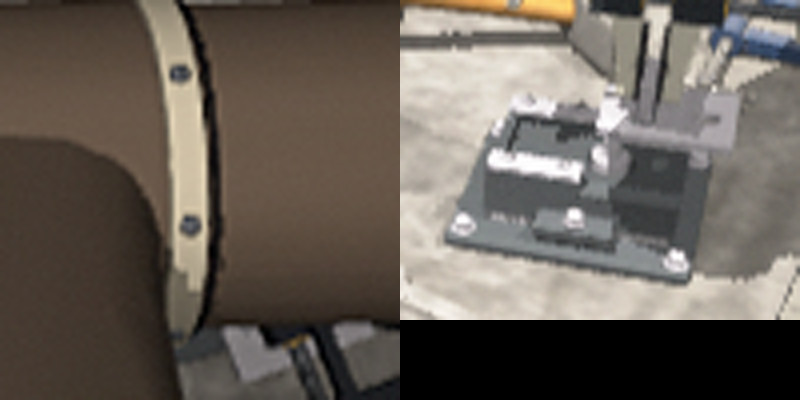

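Top view is blocked by the arm. The scene view shows the plate over the block, with rear corners around (735,150) and (740,95). I compare with predicted corners in a bigger crop.

```bash
cat >> h.py <<'E'
def pose():
    s=arm.observe();x,y=s["tool_rot"][:2];a=np.arctan2(-(y*y-x*x),-2*x*y)
    return s,a
def kp(P):  # keeper-frame points (mm) -> world
    s,a=pose();c,n=np.cos(a),np.sin(a);P=np.array(P,float)/1000
    return s["tool_pos"]-[0,0,.0408]+P@np.array([[c,n,0],[-n,c,0],[0,0,1]])
E
python3 - <<'E'
from h import *
S=snap("scene");k=9;x0,y0=350,172
f=cv2.resize(S["frame"][y0:y0+45,x0:x0+50],None,fx=12,fy=12,interpolation=cv2.INTER_CUBIC)
P=[[-56,35,6],[-56,-35,6],[-56,35,0],[12,35,6],[12,35,0],[28,29,6],[28,29,0],[-38,0,6]]
uv=(proj(S,kp(P))-[x0,y0]+.5)*12-.5
for u in uv: cv2.circle(f,tuple(int(i) for i in u.round()),3,(255,0,0),-1)
save("over2.png",f);print(uv.round().tolist(),np.degrees(pose()[1]))
E
```

```text
[[461.0, 296.0], [481.0, 136.0], [456.0, 322.0], [123.0, 249.0], [120.0, 275.0], [50.0, 225.0], [47.0, 250.0], [383.0, 202.0]] 20.33990284145233
```

View pics/over2.png

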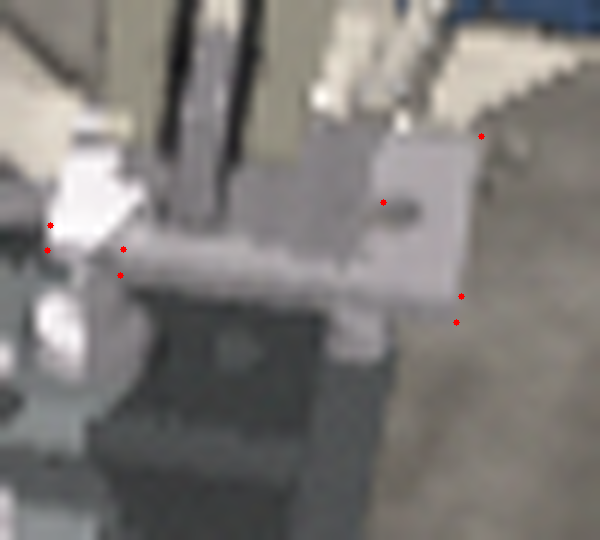

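The predicted rear edge and right corner match (478,140). The left lower edge seems at about (455,300) against a predicted (456,322). I check it by intensity profiles.

```bash
python3 - <<'E'
from h import *
S=snap("scene");f=S["frame"].mean(axis=2)
for sx in (365,370,375,380,384,386):
    print(sx,[int(v) for v in f[186:202,sx]])
for dy in(0,):
  for X in(-56,-38,12):
    print(X,(proj(S,kp([[X,35,6],[X,35,0],[X,-35,6]]))).round(1).tolist())
for y in (184,188,192,196): print(y,[int(v) for v in f[y,378:396]])
print(f[178:190,388].astype(int))
E
```

```text
365 [130, 124, 121, 115, 110, 137, 168, 160, 137, 120, 85, 61, 63, 59, 63, 62]
370 [130, 131, 130, 131, 132, 148, 171, 172, 158, 130, 114, 72, 64, 68, 79, 80]
375 [134, 133, 131, 132, 132, 131, 130, 148, 166, 146, 119, 95, 61, 62, 65, 62]
380 [133, 134, 136, 134, 123, 144, 169, 171, 170, 158, 135, 138, 159, 158, 140, 138]
384 [170, 171, 150, 108, 129, 167, 167, 168, 169, 167, 155, 127, 122, 126, 126, 117]
386 [169, 169, 169, 168, 167, 168, 170, 170, 171, 171, 160, 136, 128, 130, 127, 122]
-56 [[387.9, 196.2], [387.6, 198.3], [389.7, 182.9]]
-38 [[380.4, 195.2], [380.1, 197.3], [382.5, 182.0]]
12 [[359.8, 192.3], [359.6, 194.4], [363.1, 179.4]]
184 [128, 129, 132, 149, 172, 172, 171, 170, 171, 169, 170, 159, 122, 98, 118, 134, 114, 120]
188 [123, 124, 136, 151, 143, 137, 150, 169, 169, 169, 171, 127, 96, 107, 109, 110, 109, 109]
192 [129, 131, 169, 171, 170, 170, 167, 168, 170, 170, 156, 114, 113, 117, 117, 113, 111, 116]
196 [137, 135, 135, 143, 148, 148, 155, 158, 160, 162, 133, 120, 124, 128, 126, 122, 122, 125]
[198 201 198 196 180 159 170 172 169 172 171 171]
```

jog_arm(
  deltas=[
    [0,0,10,0,0,0,0],
    [0,0,8,0,0,0,0],
    [0,0,0,0,0,0,0],
  ],
)

```text
t: 7.43
tool_pos: [0.4627, -0.172, 0.0958]
tool_rot: [0.821, -0.571, -0.001, 0.001]
wrist_force: [-1.2, 0.4, -3.0]
gripper_width: 0.113
grasp_force: 30.0
```

jog_arm(
  deltas=[
    [0,0,2,0,0,0,0],
    [0,0,2,0,0,0,0],
    [0,0,0,0,0,0,0],
  ],
)

```text
t: 7.68
tool_pos: [0.4637, -0.1722, 0.0934]
tool_rot: [0.821, -0.571, -0.0, 0.0]
wrist_force: [-2.2, 0.5, 1.4]
gripper_width: 0.113
grasp_force: 30.0
```

jog_arm(
  deltas=[
    [0,0,2,0,0,0,0],
    [0,0,2,0,0,0,0],
    [0,0,0,0,0,0,0],
  ],
)

```text
t: 7.93
tool_pos: [0.4639, -0.1722, 0.0896]
tool_rot: [0.821, -0.571, 0.0, 0.0]
wrist_force: [-3.2, 0.2, 3.4]
gripper_width: 0.109
grasp_force: 30.0
```

jog_arm(
  deltas=[
    [0,0,2,0,0,0,0],
    [0,0,2,0,0,0,0],
    [0,0,2,0,0,0,0],
    [0,0,0,0,0,0,0],
  ],
)

```text
t: 8.27
tool_pos: [0.464, -0.1722, 0.0838]
tool_rot: [0.821, -0.571, 0.0, 0.0]
wrist_force: [-3.7, -0.5, 6.9]
gripper_width: 0.11
grasp_force: 30.0
```

jog_arm(
  deltas=[
    [0,0,1,0,0,0,0],
    [0,0,1,0,0,0,0],
    [0,0,0,0,0,0,0],
    [0,0,0,0,0,0,0],
  ],
)

```text
t: 8.6
tool_pos: [0.4639, -0.1722, 0.082]
tool_rot: [0.821, -0.571, 0.0, 0.0]
wrist_force: [-4.5, 1.1, 7.8]
gripper_width: 0.108
grasp_force: 30.0
```

jog_arm(
  deltas=[
    [0,0,1,0,0,0,0],
    [0,0,0,0,0,0,0],
    [0,0,0,0,0,0,0],
  ],
)

```text
t: 8.85
tool_pos: [0.4639, -0.1722, 0.0811]
tool_rot: [0.821, -0.571, 0.0, 0.0]
wrist_force: [-4.6, -0.2, 8.3]
gripper_width: 0.11
grasp_force: 30.0
```

jog_arm(
  deltas=[
    [0,0,1,0,0,0,0],
    [0,0,0,0,0,0,0],
    [0,0,0,0,0,0,0],
  ],
)

```text
t: 9.1
tool_pos: [0.464, -0.1722, 0.0804]
tool_rot: [0.821, -0.571, 0.0, 0.0]
wrist_force: [-5.2, 1.1, 10.6]
gripper_width: 0.109
grasp_force: 30.0
```

jog_arm(
  deltas=[
    [0,0,0.7,0,0,0,0],
    [0,0,0,0,0,0,0],
    [0,0,0,0,0,0,0],
  ],
)

```text
t: 9.35
tool_pos: [0.464, -0.1722, 0.0803]
tool_rot: [0.821, -0.571, 0.0, 0.0]
wrist_force: [-7.1, 2.4, 19.4]
gripper_width: 0.107
grasp_force: 30.0
```

jog_arm(
  deltas=[
    [0,0,-0.7,0,0,0,0],
    [0,-2,0,0,0,0,0],
    [0,-2,0,0,0,0,0],
    [0,-2,0,0,0,0,0],
    [0,0,0,0,0,0,0],
  ],
)

```text
t: 9.77
tool_pos: [0.4689, -0.1705, 0.0803]
tool_rot: [0.821, -0.571, -0.0, 0.001]
wrist_force: [-6.9, -2.5, 12.9]
gripper_width: 0.112
grasp_force: 30.0
```

jog_arm(
  deltas=[
    [0,-2,0,0,0,0,0],
    [0,-2,0,0,0,0,0],
    [0,-2,0,0,0,0,0],
    [0,0,0,0,0,0,0],
  ],
)

```text
t: 10.1
tool_pos: [0.4745, -0.1685, 0.0803]
tool_rot: [0.821, -0.571, -0.0, 0.001]
wrist_force: [-6.0, -2.6, 12.5]
gripper_width: 0.112
grasp_force: 30.0
```

jog_arm(
  deltas=[
    [0,-2,0,0,0,0,0],
    [0,-2,0,0,0,0,0],
    [0,-2,0,0,0,0,0],
    [0,-2,0,0,0,0,0],
    [0,0,0,0,0,0,0],
  ],
)

```text
t: 10.52
tool_pos: [0.4819, -0.1658, 0.0804]
tool_rot: [0.821, -0.571, -0.0, 0.001]
wrist_force: [-7.7, -1.8, 13.5]
gripper_width: 0.112
grasp_force: 30.0
```

jog_arm(
  deltas=[
    [0,-2,0,0,0,0,0],
    [0,-2,0,0,0,0,0],
    [0,-2,0,0,0,0,0],
    [0,-2,0,0,0,0,0],
    [0,0,0,0,0,0,0],
  ],
)

```text
t: 10.93
tool_pos: [0.4894, -0.163, 0.0804]
tool_rot: [0.821, -0.571, -0.0, 0.001]
wrist_force: [-7.7, -2.7, 14.0]
gripper_width: 0.112
grasp_force: 30.0
```

jog_arm(
  deltas=[
    [0,-2.5,0,0,0,0,0],
    [0,-2.5,0,0,0,0,0],
    [0,-2.5,0,0,0,0,0],
    [0,-2.5,0,0,0,0,0],
    [0,0,0,0,0,0,0],
  ],
)

```text
t: 11.35
tool_pos: [0.4988, -0.1596, 0.0805]
tool_rot: [0.821, -0.571, -0.0, 0.001]
wrist_force: [-6.6, -1.9, 14.1]
gripper_width: 0.115
grasp_force: 30.0
```

jog_arm(
  deltas=[
    [0,-2.5,0,0,0,0,0],
    [0,-2.5,0,0,0,0,0],
    [0,-2.5,0,0,0,0,0],
    [0,-2.5,0,0,0,0,0],
    [0,0,0,0,0,0,0],
  ],
)

```text
t: 11.77
tool_pos: [0.5081, -0.1562, 0.0806]
tool_rot: [0.821, -0.571, -0.0, 0.001]
wrist_force: [-7.1, -2.2, 15.2]
gripper_width: 0.112
grasp_force: 30.1
```

jog_arm(
  deltas=[
    [0,-1,0,0,0,0,0],
    [0,-1,0,0,0,0,0],
    [0,-1,0,0,0,0,0],
    [0,-1,0,0,0,0,0],
    [0,0,0,0,0,0,0],
  ],
)

```text
t: 12.18
tool_pos: [0.5114, -0.1549, 0.0806]
tool_rot: [0.821, -0.571, -0.001, 0.001]
wrist_force: [-8.2, -2.9, 15.7]
gripper_width: 0.115
grasp_force: 30.1
```

jog_arm(
  deltas=[
    [0,-1,-0.3,0,0,0,0],
    [0,-1,0,0,0,0,0],
    [0,-1,0,0,0,0,0],
    [0,0,0,0,0,0,0],
  ],
)

```text
t: 12.52
tool_pos: [0.5147, -0.1537, 0.0807]
tool_rot: [0.821, -0.571, -0.0, 0.001]
wrist_force: [-6.2, -2.2, 11.3]
gripper_width: 0.109
grasp_force: 30.1
```

jog_arm(
  deltas=[
    [0,-1,0,0,0,0,0],
    [0,-1,0,0,0,0,0],
    [0,0,0,0,0,0,0],
  ],
)

```text
t: 12.77
tool_pos: [0.5171, -0.1527, 0.0805]
tool_rot: [0.821, -0.571, 0.0, 0.0]
wrist_force: [-4.3, -1.9, 8.8]
gripper_width: 0.11
grasp_force: 30.0
```

jog_arm(
  deltas=[
    [0,-1,0,0,0,0,0],
    [0,0,0,0,0,0,0],
    [0,0,0,0,0,0,0],
  ],
)

```text
t: 13.02
tool_pos: [0.5175, -0.1525, 0.0805]
tool_rot: [0.821, -0.571, -0.0, 0.001]
wrist_force: [-5.1, -2.2, 10.3]
gripper_width: 0.114
grasp_force: 30.0
```

jog_arm(
  deltas=[
    [0,-1,0,0,0,0,0],
    [0,0,0,0,0,0,0],
    [0,0,0,0,0,0,0],
  ],
)

```text
t: 13.27
tool_pos: [0.5176, -0.1525, 0.0805]
tool_rot: [0.821, -0.571, -0.001, 0.001]
wrist_force: [-8.9, -4.8, 13.1]
gripper_width: 0.113
grasp_force: 30.0
```

jog_arm(
  deltas=[
    [0,-1,0,0,0,0,0],
    [0,0,0,0,0,0,0],
    [0,0,0,0,0,0,0],
  ],
)

```text
t: 13.52
tool_pos: [0.5177, -0.1524, 0.0805]
tool_rot: [0.821, -0.571, -0.001, 0.002]
wrist_force: [-11.0, -5.9, 16.0]
gripper_width: 0.111
grasp_force: 30.0
```

```bash
python3 - <<'E'
from h import *
S=snap("scene");x0,y0=310,170
f=cv2.resize(S["frame"][y0:y0+60,x0:x0+80],None,fx=10,fy=10,interpolation=cv2.INTER_CUBIC)
save("home.png",f);s=arm.observe();print(s["tool_pos"],s["wrist_force"])
E
```

```text
[ 0.51772292 -0.15242217  0.08051787] [-11.45612223  -4.29661347  15.48617292]
```

View pics/home.png

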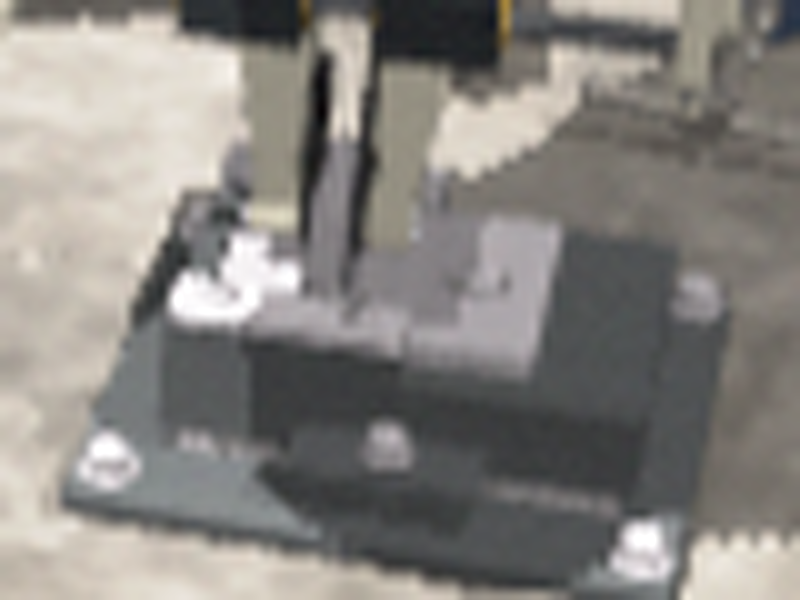

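The picture shows the plate under the lips, with a nose-like shape at the hole (495,285). I relieve the push before opening.

jog_arm(
  deltas=[
    [0,1.0,-0.4,0,0,0,0],
    [0,0.7,-0.3,0,0,0,0],
    [0,0,0,0,0,0,0],
    [0,0,0,0,0,0,0],
  ],
)

```text
t: 13.9
tool_pos: [0.5176, -0.1524, 0.0807]
tool_rot: [0.821, -0.571, -0.001, 0.001]
wrist_force: [-4.9, -4.5, 5.4]
gripper_width: 0.114
grasp_force: 30.0
```

jog_arm(
  deltas=[
    [0,0,0,0,0,0,20],
    [0,0,0,0,0,0,20],
    [0,0,0,0,0,0,20],
    [0,0,0,0,0,0,20],
  ],
)

```text
t: 14.23
tool_pos: [0.5191, -0.1516, 0.0805]
tool_rot: [0.821, -0.571, 0.0, -0.0]
wrist_force: [0.4, -0.3, -0.3]
gripper_width: 0.224
grasp_force: 0.0
```

jog_arm(
  deltas=[
    [0,0,-5,0,0,0,20],
    [0,0,-15,0,0,0,20],
    [0,0,-30,0,0,0,20],
    [0,0,-35,0,0,0,20],
    [0,0,-35,0,0,0,20],
    [0,0,-30,0,0,0,20],
    [0,0,0,0,0,0,20],
  ],
)

```text
t: 14.82
tool_pos: [0.5218, -0.1522, 0.2378]
tool_rot: [0.821, -0.57, 0.005, -0.003]
wrist_force: [1.4, 0.3, 0.7]
gripper_width: 0.231
grasp_force: 0.0
```

jog_arm(
  deltas=[
    [28,-20,0,0,0,0,20],
    [35,-20,0,0,0,0,20],
    [35,-20,0,0,0,0,20],
    [35,-20,0,0,0,0,20],
    [35,-20,0,0,0,0,20],
    [35,-10,0,0,0,0,20],
    [35,10,0,0,0,0,20],
    [0,0,0,0,0,0,20],
  ],
)

```text
t: 15.48
tool_pos: [0.6953, -0.3456, 0.2279]
tool_rot: [0.82, -0.572, -0.001, 0.001]
wrist_force: [-1.7, 0.8, -0.9]
gripper_width: 0.228
grasp_force: 0.0
```

```bash
python3 - <<'E'
from h import *
T,S=snap("top"),snap("scene")
a=cv2.resize(T["frame"][205:290,332:417],(400,400),interpolation=cv2.INTER_CUBIC)
b=cv2.resize(S["frame"][172:232,312:372],(400,400),interpolation=cv2.INTER_CUBIC)
save("final.png",np.hstack([a,b]))
E
```

```text
(no output)
```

View pics/final.png

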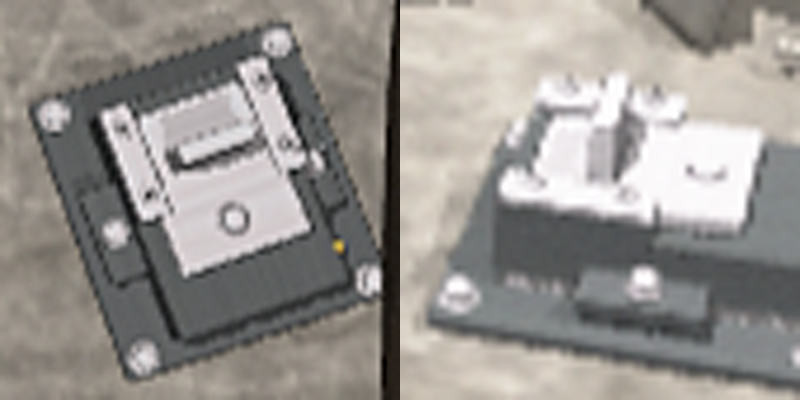

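The final view shows the plate under both lips. The nose is up, as a ring centred in the hole at (235,218), and the stop was felt when the motion stalled. The gripper is clear.

```bash
python3 -c "
from station import order
print(order.job_done())"
```

```text
the job is handed in; nothing more can be done
None
```

The keeper is refitted under the guide lips and against the end stop, with the plunger's nose up through its hole. The gripper has let go and is clear; the highest force I read was about 20 N, and the job has been handed in.

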